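# Lock the tube carrier and lift it level

## Robot

A 6-joint arm with a two-finger parallel gripper is mounted at the origin on a cart in front of the work surface, level with it; the furniture and walls round the work are solid. World frame = base frame: x ahead of the robot, y to its left, z up, the work surface at z = 0. Lengths are in mm, angles in rad, forces in N, time in s.
With the tool pointing down it reaches from about 275 to 750 mm from the base axis. Payload 10.2 kg.
Tool frame: the origin (TCP) lies between the finger pads; the fingertips stand 11 mm ahead of it and the grasp point (between the pads) lies 8 mm behind it; z points along the fingers, y is the line along which they close (so a half turn about z gives the same grasp; the last joint's range is limited). The gripper opens to 85 mm and grips with 20 to 120 N. Pads are 22 mm wide; open, the fingers measure 114 mm over their backs; the gripper's body (76 mm by 85 mm) begins 54 mm behind the grasp point. The pads swing forward as they close: fully open they stand 13 mm farther back than shut.
Start: joints at [0.961, 0.313, 1.498, -0, 1.331, -0.223], TCP at [198.057, 486.215, 242.294] pointing down, gripper open.
Joint ranges: [-2.94, 2.94], [-0.97, 2.17], [0.19, 2.56], [-1.23, 4.37], [0.02, 3.11], [-2.88, 2.88]. Speed limits (rad/s): [2.39, 2.39, 3.01, 3.14, 3.14, 3.14].

## Interface

Orientations are given as a unit quaternion [w, x, y, z].
In Python, from rig import sense, eyes, finish_job gives the robot as it stands.
- The arm moves only by the shell command python3 -m jog 'ROWS' [FORCE]. ROWS is JSON, a list of rows, each a list of 7 numbers: the shift along the tool's x, y, z in m, then the turn, a rotation vector about the tool's x, y, z in rad, then the finger opening in m, from 0 to 0.0854. In form: [[dx, dy, dz, rx, ry, rz, gripper], ...]. A call has 1 to 5 rows; each row shifts and turns the commanded pose from where the row before left it, along the tool's axes as they then stand; what a row does not reach is not made up. A row lasts 1/10 s, in which the tool goes at most 50 mm and 8.59 degrees, less where a joint would pass 70% of its speed; a pose out of reach is approached as far as the arm can. A call is refused whole if a number of a shift passes 0.05 or a number of a turn 0.15, either way. A call with a gripper value outside its range is refused whole. The fingers move at their own pace and stop on an object; FORCE is the grip in N (left out, the last holds). Time passes only in rows, so rows that do not move let the fingers close. It gives the time, the measured TCP pose, the force, the opening and the grip force at its end, in the units of the state.
- sense(): the state, without advancing time (a new reading comes with each control period).
- eyes.capture(name): name is "scene" or "top"; returns the picture (480x640x3 uint8, red, green, blue); there is no depth.
- eyes.calibration(name): a dict with "fx", "fy", "cx", "cy" (pixels), "dist" ([k1, k2, p1, p2, k3] as OpenCV has them; the pictures are not rectified), "cam_to_world" (4x4, takes a point from camera to world coordinates). Camera axes: x right, y down, z forward; pixel columns grow to the right and rows downward; lengths in mm; the calibration is good to about 2 mm. A picture is of the moment at which its call begins. calibration takes no time and is no camera call.
- finish_job(): hands the job in; it is judged then, once.
The state is a dict: "time_s": time; "joints": joint angles; "dq": joint speeds; "tau": joint torques, N m; "eef_pos": TCP position; "ee_rot": TCP orientation; "force": force on the tool from outside, world axes, zero at the start; "wrist_torque": the same for the moment, N m; "grip_width": opening from 0.0 (shut) to 1.0 (fully open); "grip_force": force on a finger pad.
Only numpy, scipy, OpenCV 4.12 (cv2) and the standard library are available. Lean on these libraries where they do the work, as an engineer would, in place of code of your own. Each camera call takes 0.05 s, during which the arm holds its last target. There are 200 camera calls.

## Task

Get the tube carrier ready to be carried away: with the carrier standing on the worktop, swing its retaining bar shut over the tubes until its tongue sits fully home in the catch. Then take the carrier by its handle, lift it straight up until it is 10 to 15 cm clear of the worktop, and finish still holding it there above the place where it stood, level and quite still, the bar shut and the tubes in their wells. Do not tip the carrier on the way, and leave the other things on the worktop alone.

Things in the scene. Friction and masses are not known exactly. Their poses are not given: they have to be found in the camera images.
- carrier: loose tube carrier, 0.75 kg, balanced under mid-handle. Dark foot plate 212x136x7 mm, grey block (top at 55 mm) with 8 wells, 3 loose tubes; fixed steel handle: flat posts at x = +-95 mm joined by a bar along x. Origin: centre of underside; x along its length, roughly away from the robot, z up
- carrier_grip (a point): middle of the carrier's handle bar, 180 mm above the underside: bar 18 mm wide (y) and 14 mm high (z), with a rubber-look sleeve 20 mm wide, 90 mm long along x. Carrier's axes. Free space below it down to the retaining bar's upturned edge (top at 150 mm)
- retainer (a joint): angle of the aluminium retaining bar about its upright hinge post, rad: 0 = shut, against its stop, tongue home in the catch, over the tube caps and beneath the handle; positive = swung out to the carrier's +y side (1.57 = square to it), up to 1.7. Light friction (0.03 N m) keeps it where it is left
- retainer_hinge (a point): vertical hinge axis of the retaining bar, at carrier x = +74 mm, y = 0, 137 mm above its underside. Carrier's axes. The bar is a 50 mm wide, 3 mm thick strip; its 22 mm wide tongue ends 162 mm from this axis and enters the catch, a C-shaped bracket at carrier x = -78 mm, open to +y
- retainer_push (a point): point on the outer face of the retaining bar's upturned edge, to push it shut; moves with the bar: 100 mm along it from the hinge axis, 26 mm to its outer side, 137.5 mm above the carrier's underside. The edge reaches to 122 mm from the hinge axis, 3 mm thick, from 126 to 149 mm up. -x runs from hinge to free end, y is the outward normal, z up
- sample_0_mid (a point): centre (half-way up) of a sample tube, 15 mm across, 113 mm long, standing loose in a carrier well at about x = -45, y = +16 mm of the carrier; its foot 8 mm, its cap's top 121 mm above the carrier's underside, 4.5 mm below the closed bar; z along the tube, up
- sample_1_mid (a point): centre (half-way up) of a sample tube, 15 mm across, 113 mm long, standing loose in a carrier well at about x = +15, y = -16 mm of the carrier; its foot 8 mm, its cap's top 121 mm above the carrier's underside, 4.5 mm below the closed bar; z along the tube, up
- sample_2_mid (a point): centre (half-way up) of a sample tube, 15 mm across, 113 mm long, standing loose in a carrier well at about x = +45, y = +16 mm of the carrier; its foot 8 mm, its cap's top 121 mm above the carrier's underside, 4.5 mm below the closed bar; z along the tube, up
- label_roll: white roll of tube labels lying flat, 66 mm across, 26 mm high; origin at the centre of its underside. Bystander: leave alone
- timer: small white count-down timer on its stand, 39x68x62 mm; origin at the centre of its underside. Bystander: leave alone
- wash_bottle: white squeeze bottle with flip spout, 76x63 mm, 156 mm high; origin at the centre of its underside. Bystander: leave alone

How it is judged (in metres and radians):
On the way, in this order (a step that is already met when the one before it is completed fails the run):
1. the retaining bar is shut in its catch while the carrier still stands on the worktop (value of joint retainer below 0.08 rad and height (world z) of carrier below 0.008 m), for 0.2 s.
2. the carrier is lifted clear of the worktop, level, with the bar shut (height (world z) of carrier above 0.08 m and angle between carrier's own z axis and vertical below 0.12 rad and value of joint retainer below 0.1 rad), for 0.3 s.
At the end, for the whole second after the job is handed in: Carrier held by its handle (grasp point within 70 mm of its middle), underside over 80 mm above the worktop, within 230 mm of where it stood, tilt under 0.12 rad, still (20 mm/s, 0.1 rad/s), touching no bystander; bar within 0.1 rad of shut; tubes in their wells (all of step 2 and linear speed of carrier below 0.02 m/s and angular speed of carrier below 0.1 rad/s and contact force between the fingers and carrier above 2 N and distance between the grasp point and carrier_grip below 0.07 m and distance of carrier from where it was at the start of the episode below 0.23 m and z of sample_0_mid in the frame of carrier between 0.04 and 0.09 m and angle between each of sample_0_mid, sample_1_mid, sample_2_mid's own z axis and vertical below 0.25 rad and z of sample_1_mid in the frame of carrier between 0.04 and 0.09 m and z of sample_2_mid in the frame of carrier between 0.04 and 0.09 m and contact force between carrier and label_roll below 0.1 N and contact force between carrier and timer below 0.1 N and contact force between carrier and wash_bottle below 0.1 N); the arm keeps its last pose, push and grip.
It fails at once if the carrier was tipped by more than 0.3 rad (angle between carrier's own z axis and vertical above 0.3 rad).
It fails at once if the carrier was lifted with its retaining bar open (height (world z) of carrier above 0.03 m and value of joint retainer above 0.2 rad).
It fails at once if the label roll was pushed away (distance of label_roll from where it was at the start of the episode above 0.03 m).
It fails at once if the timer was pushed away (distance of timer from where it was at the start of the episode above 0.03 m).
It fails at once if the wash bottle was pushed away (distance of wash_bottle from where it was at the start of the episode above 0.03 m).
It also fails if it takes over 54 s, if anything falls off the work surface, if the arm or the gripper's body presses on something with over 40 N, if the wrist force passes 120 N, or if a joint passes its speed limit or range.

## Working session

There is one attempt and no reset: what is moved stays moved. The work goes in short steps, Python scripts to look and compute and a shell command to move; the robot and the scene stay as the last step left them, time stands still between calls to the robot, and variables do not carry over. Pictures are saved under pics/ and viewed, at most 10 in all, crops included, and the job is handed in when it is done.

```bash
mkdir -p pics; python3 - <<'E'
from rig import sense, eyes
import cv2,numpy as np
for n in("scene","top"):
    cv2.imwrite(f"pics/{n}0.png",eyes.capture(n)[:,:,::-1]); c=eyes.calibration(n); print(n,c["fx"],c["dist"],np.round(c["cam_to_world"],2).tolist())
s=sense();print({k:np.round(v,3).tolist() for k,v in s.items()})
E
```

```text
scene 621.571992894929 [-0.05560535  0.          0.          0.          0.        ] [[0.79, -0.43, 0.43, -123.62], [-0.61, -0.55, 0.57, -849.7], [-0.01, -0.71, -0.7, 1184.89], [0.0, 0.0, 0.0, 1.0]]
top 539.6351514831382 [-0.15961546  0.          0.          0.          0.        ] [[-0.01, -0.98, 0.18, 283.91], [-1.0, 0.01, 0.01, 24.11], [-0.01, -0.18, -0.98, 1395.45], [0.0, 0.0, 0.0, 1.0]]
{'time_s': 0.1, 'joints': [0.961, 0.313, 1.498, 0.0, 1.331, -0.223], 'dq': [-0.0, -0.001, -0.002, 0.002, 0.0, -0.001], 'tau': [0.003, -41.289, -26.014, -0.0, 0.003, 0.0], 'eef_pos': [197.943, 486.063, 241.821], 'ee_rot': [-0.0, 0.192, 0.981, -0.0], 'force': [0.356, -0.326, 0.447], 'wrist_torque': [0.007, -0.008, -0.049], 'grip_force': 0.0, 'grip_width': 1.001}
```

View pics/scene0.png

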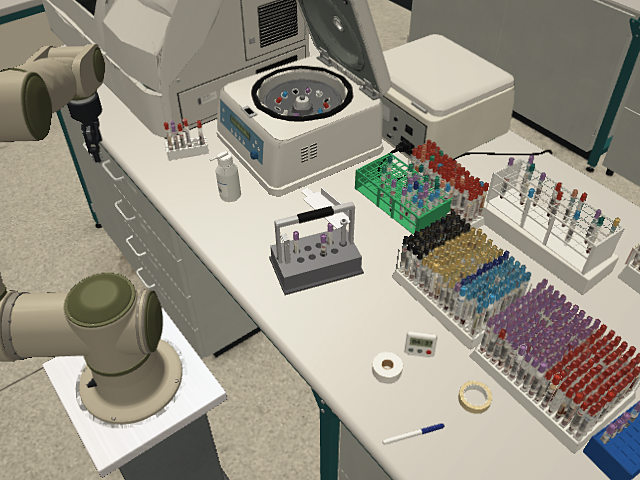

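View pics/top0.png

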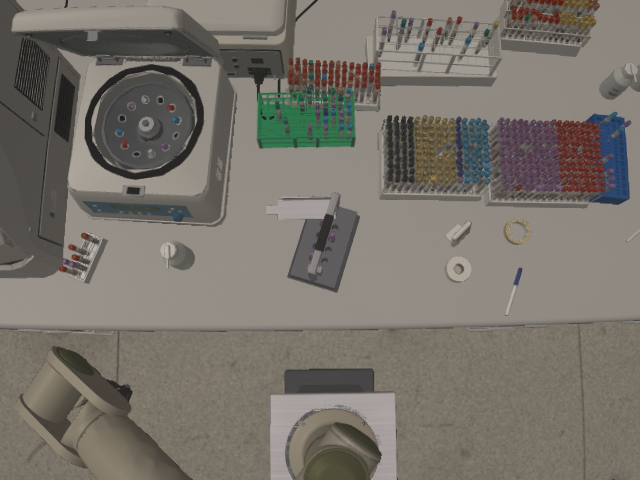

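The carrier is at about (323,248) in the top view. Its bar is swung out to +y, with the tip near (268,210). In the scene view the carrier is at about (316,250). I'll zoom in next.

```bash
python3 - <<'E'
import cv2
a=cv2.imread("pics/top0.png")[185:300,255:370]; b=cv2.imread("pics/scene0.png")[180:300,255:375]
cv2.imwrite("pics/topc.png",cv2.resize(a,(575,575),interpolation=cv2.INTER_CUBIC))
cv2.imwrite("pics/scenec.png",cv2.resize(b,(600,600),interpolation=cv2.INTER_CUBIC))
E
```

```text
(no output)
```

View pics/topc.png

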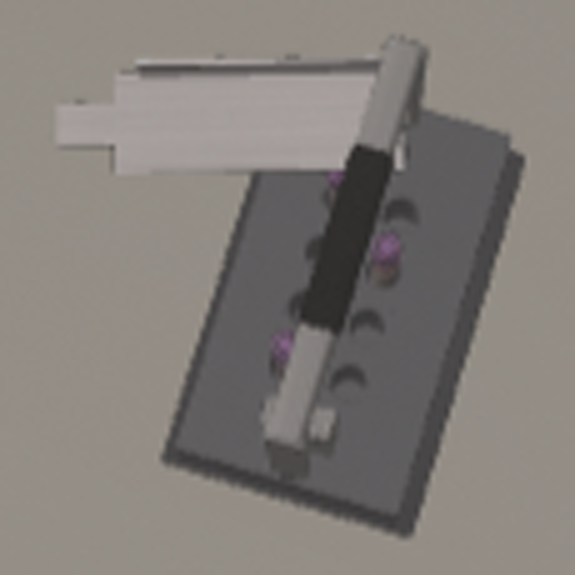

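View pics/scenec.png

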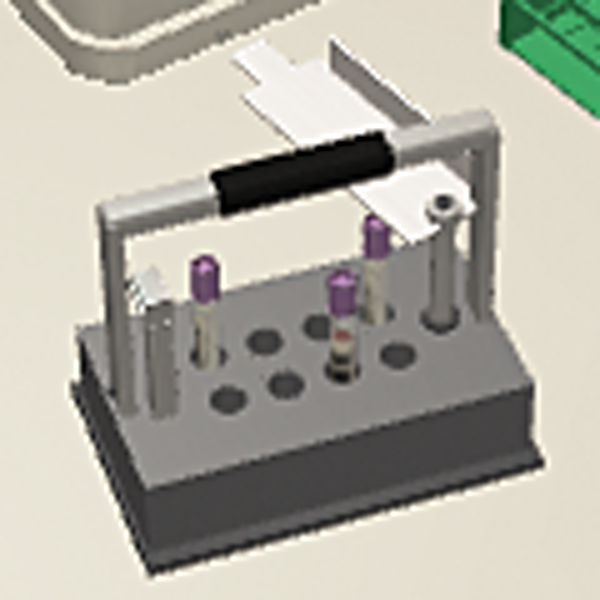

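The crops show the sleeve, tube caps, foot corners and tongue clearly. I'll fit the carrier pose and bar angle to them by reprojection.

```bash
cat >fit.py <<'E'
import cv2,numpy as np
from rig import eyes
from scipy.optimize import least_squares
def proj(n,P):
    c=eyes.calibration(n);T=np.linalg.inv(np.array(c["cam_to_world"]))
    K=np.array([[c["fx"],0,c["cx"]],[0,c["fy"],c["cy"]],[0,0,1]])
    return cv2.projectPoints(np.float64(P),cv2.Rodrigues(T[:3,:3])[0],T[:3,3],K,np.array(c["dist"]))[0][:,0]
def R(a): return np.array([[np.cos(a),-np.sin(a),0],[np.sin(a),np.cos(a),0],[0,0,1]])
def world(p,P,bar):
    P=np.array(P,float).reshape(-1,3)
    if bar: P=P@R(-p[3]).T+[74,0,0]
    return P@R(p[2]).T+[p[0],p[1],0]
def resid(p,obs): return np.concatenate([(proj(n,world(p,[P],b))[0]-uv) for n,P,b,uv in obs])
E
cat >a.py <<'E'
from fit import *
t=lambda u,v:((u+.5)/5-.5+255,(v+.5)/5-.5+185); s=lambda u,v:((u+.5)/5-.5+255,(v+.5)/5-.5+180)
obs=[("top",(-106,-68,0),0,t(408,535)),("top",(-106,68,4),0,t(165,460)),("top",(106,-68,4),0,t(523,157)),
("top",(-45,0,190),0,t(320,329)),("top",(45,0,190),0,t(369,150)),
("top",(-45,16,121),0,t(283,345)),("top",(15,-16,121),0,t(386,247)),("top",(45,16,121),0,t(337,178)),
("top",(-162,0,128),1,t(57,124)),("top",(-122,26,149),1,t(135,63)),
("scene",(-106,-68,0),0,s(152,573)),("scene",(106,-68,0),0,s(543,463)),("scene",(-106,68,4),0,s(75,384)),
("scene",(-45,16,121),0,s(205,258)),("scene",(15,-16,121),0,s(342,274)),("scene",(45,16,121),0,s(376,217)),
("scene",(-162,0,128),1,s(250,51)),("scene",(-122,26,149),1,s(331,40))]
r=least_squares(resid,[400,0,-.3,1.3],args=(obs,),x_scale=[10,10,.1,.1],loss="soft_l1")
print(r.x); print(np.round(r.fun.reshape(-1,2),1).tolist() if r.fun.size==2*len(obs) else r.fun)
p=r.x
for k,b,P in[("grip",0,(0,0,180)),("hinge",0,(74,0,137)),("tip",1,(-162,0,127)),("push",1,(-100,26,137.5)),("push_shut",0,(-26,26,137.5)),("catch",0,(-78,0,127))]: print(k,np.round(world(p,[P],b),1))
print([ (n,eyes.calibration(n)["cx"],eyes.calibration(n)["cy"]) for n in("top","scene")])
E
python3 a.py
```

```text
[ 5.29250865e+02  1.88115993e+01 -3.11024158e-01  1.25295555e+00]
[[0.3, 0.8], [-1.3, 0.2], [0.4, -0.3], [-1.0, -0.0], [0.8, -1.2], [0.3, -0.4], [-0.2, -0.4], [0.5, -2.0], [-0.5, 0.2], [-0.3, -0.6], [-0.8, 1.1], [0.3, 1.2], [-1.1, 0.2], [-0.1, 0.9], [0.0, 0.4], [0.1, 0.4], [-0.9, -0.6], [0.1, -0.7]]
grip [[529.3  18.8 180. ]]
hinge [[599.7  -3.8 137. ]]
tip [[598.6 158.2 127. ]]
push [[625.   96.3 137.5]]
push_shut [[512.5  51.5 137.5]]
catch [[455.   42.7 127. ]]
[('top', 318.4889472103569, 240.25451797924958), ('scene', 314.4285145367825, 232.37682640064796)]
```

```bash
cat >st.py <<'E'
from fit import *
from rig import sense
p=[529.25,18.8,-.311,1.253]
s=sense();e=np.array(s["eef_pos"])
w,x,y,z=s["ee_rot"]
from scipy.spatial.transform import Rotation as Ro
M=Ro.from_quat([x,y,z,w]).as_matrix()
c=(e-[p[0],p[1],0])@R(p[2])
print("t",round(s["time_s"],2),"tcp in carrier",np.round(c,1),"toolx,y in carrier",np.round((R(p[2]).T@M)[:,:2].T,3).tolist(),"F(carrier)",np.round(np.array(s["force"])@R(p[2]),1),"grip",round(s["grip_width"],3),round(s["grip_force"],1))
E
python3 -m jog '[[0,0,0,0,0,-0.075,0],[-0.0276,-0.0264,0,0,0,0,0],[-0.0276,-0.0264,0,0,0,0,0],[-0.0276,-0.0264,0,0,0,0,0],[-0.0276,-0.0264,0,0,0,0,0]]' 40
python3 -m jog '[[-0.0276,-0.0264,0,0,0,0,0],[-0.0276,-0.0264,0,0,0,0,0],[-0.0276,-0.0264,0,0,0,0,0],[-0.0276,-0.0264,0,0,0,0,0],[-0.0276,-0.0264,0,0,0,0,0]]'
python3 -m jog '[[-0.0276,-0.0264,0,0,0,0,0],[0,0,0,0,0,0,0],[0,0,0,0,0,0,0]]'
python3 st.py
```

```text
time_s: 0.6
eef_pos: [271.0, 350.4, 242.0]
ee_rot: [-0.0, 0.155, 0.988, -0.0]
force: [1.2, -0.4, 1.1]
grip_width: 0.142
grip_force: 0.0
time_s: 1.1
eef_pos: [361.9, 182.4, 242.2]
ee_rot: [-0.0, 0.155, 0.988, -0.0]
force: [0.9, 0.6, -0.7]
grip_width: -0.002
grip_force: 0.0
time_s: 1.4
eef_pos: [379.7, 149.9, 242.1]
ee_rot: [-0.0, 0.156, 0.988, 0.0]
force: [1.2, 1.0, 0.2]
grip_width: -0.001
grip_force: 0.0
t 1.4 tcp in carrier [-182.5   79.1  242.1] toolx,y in carrier [[-1.0, 0.003, 0.001], [0.003, 1.0, -0.0]] F(carrier) [0.8 1.3 0.2] grip -0.001 0.0
```

```bash

python3 -m jog '[[-0.0408,0.0036,0,0,0,0,0],[-0.0408,0.0036,0,0,0,0,0],[-0.0408,0.0036,0,0,0,0,0],[-0.0408,0.0036,0,0,0,0,0],[-0.0408,0.0036,0,0,0,0,0]]' >/dev/null
python3 -m jog '[[-0.0408,0.0036,0,0,0,0,0],[-0.0408,0.0036,0,0,0,0,0],[0,0,0,0,0,0,0],[0,0,0.02,0,0,0,0],[0,0,0.02,0,0,0,0]]' >/dev/null
python3 -m jog '[[0,0,0.02,0,0,0,0],[0,0,0.02,0,0,0,0],[0,0,0.02,0,0,0,0],[0,0,0,0,0,0,0],[0,0,0,0,0,0,0]]'
python3 st.py
python3 - <<'E'
from rig import eyes
import cv2,numpy as np
a=eyes.capture("top")[150:300,240:390,::-1];b=eyes.capture("scene")[150:300,240:390,::-1]
cv2.imwrite("pics/p1.png",cv2.resize(np.hstack([a,b]),(800,400),interpolation=cv2.INTER_CUBIC))
# arc waypoints in carrier frame, tool deltas
prev=None
for q in [1.25,1.1,.95,.8,.65,.5,.4,.3,.2,.1,.05,0]:
    g=0; h=14.5*np.cos(q)+11*np.sin(q)
    c=np.array([74,0])+90*np.array([-np.cos(q),np.sin(q)])+(26+h+g)*np.array([np.sin(q),np.cos(q)])
    print(q,np.round(c,1),None if prev is None else np.round((c-prev)*[-1,1]/1000,4)); prev=c
E
```

```text
time_s: 2.9
eef_pos: [659.0, 87.9, 143.1]
ee_rot: [0.0, 0.155, 0.988, 0.0]
force: [0.6, -0.0, 1.0]
grip_width: -0.004
grip_force: 0.0
t 2.9 tcp in carrier [102.4 105.4 143.1] toolx,y in carrier [[-1.0, -0.001, -0.0], [-0.001, 1.0, 0.0]] F(carrier) [0.5 0.2 1. ] grip -0.004 0.0
1.25 [84.5 98.3] None
1.1 [70.9 99.4] [0.0136 0.0011]
0.95 [56.9 98.4] [ 0.014 -0.001]
0.8 [42.9 95.2] [ 0.0141 -0.0032]
0.65 [29.1 89.7] [ 0.0138 -0.0056]
0.5 [16.1 81.8] [ 0.013  -0.0079]
0.4 [ 8.1 75.2] [ 0.008  -0.0065]
0.3 [ 0.8 67.8] [ 0.0073 -0.0075]
0.2 [-5.8 59.4] [ 0.0065 -0.0083]
0.1 [-11.4  50.3] [ 0.0056 -0.0091]
0.05 [-13.8  45.5] [ 0.0024 -0.0048]
0 [-16.   40.5] [ 0.0022 -0.005 ]
```

View pics/p1.png

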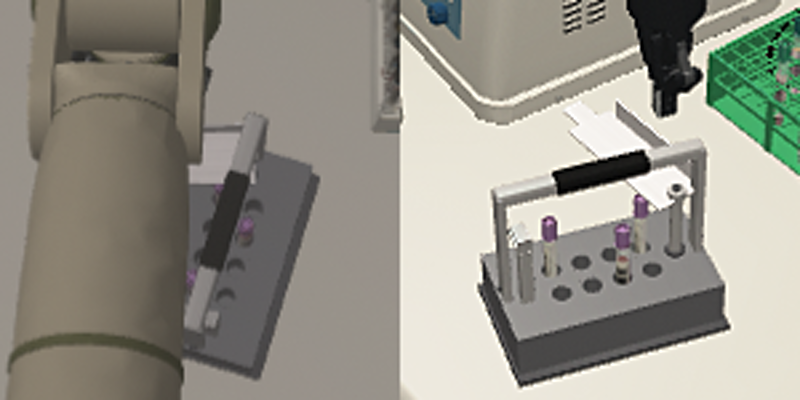

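The fingers are behind the bar's upturned edge. Next I sweep it shut along the arc.

```bash

python3 -m jog '[[0.009,-0.0035,0,0,0,0,0],[0.009,-0.0035,0,0,0,0,0],[0.0068,0.0005,0,0,0,0,0],[0.0068,0.0005,0,0,0,0,0],[0.007,-0.0005,0,0,0,0,0]]'|grep force:
python3 -m jog '[[0.007,-0.0005,0,0,0,0,0],[0.007,-0.0016,0,0,0,0,0],[0.007,-0.0016,0,0,0,0,0],[0.0069,-0.0028,0,0,0,0,0],[0.0069,-0.0028,0,0,0,0,0]]'|grep force:
python3 -m jog '[[0.0065,-0.004,0,0,0,0,0],[0.0065,-0.004,0,0,0,0,0],[0.004,-0.0032,0,0,0,0,0],[0.004,-0.0032,0,0,0,0,0],[0,0,0,0,0,0,0]]'|grep force:
python3 st.py
python3 - <<'E'
from rig import eyes
import cv2,numpy as np
a=eyes.capture("top")[150:300,240:390,::-1];b=eyes.capture("scene")[150:300,240:390,::-1]
cv2.imwrite("pics/p2.png",cv2.resize(np.hstack([a,b]),(800,400),interpolation=cv2.INTER_CUBIC))
E
```

```text
force: [-0.0, -0.2, 0.9]
grip_force: 0.2
force: [0.3, 0.1, -0.5]
grip_force: 0.2
force: [0.8, 0.5, -0.8]
grip_force: 0.0
t 4.5 tcp in carrier [  8.3  73.9 142.3] toolx,y in carrier [[-1.0, 0.001, 0.0], [0.001, 1.0, -0.0]] F(carrier) [ 0.6  0.8 -0.8] grip -0.005 0.0
```

View pics/p2.png

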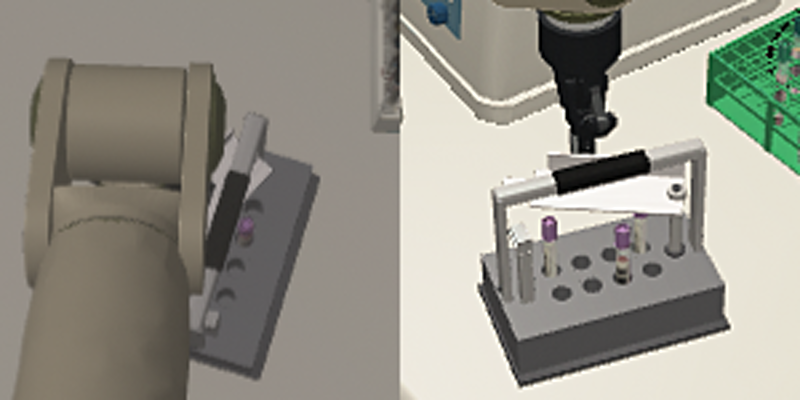

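The bar has swung to about 0.4 rad and the carrier hasn't moved. I'll carry on slowly and watch the force.

```bash

python3 -m jog '[[0.0036,-0.0037,0,0,0,0,0],[0.0036,-0.0037,0,0,0,0,0],[0.0033,-0.0042,0,0,0,0,0],[0.0033,-0.0042,0,0,0,0,0],[0.0028,-0.0045,0,0,0,0,0]]'|grep force:
python3 -m jog '[[0.0028,-0.0045,0,0,0,0,0],[0.0012,-0.0024,0,0,0,0,0],[0.0012,-0.0024,0,0,0,0,0],[0,0,0,0,0,0,0]]'|grep force:
python3 st.py
python3 -m jog '[[0.001,-0.0025,0,0,0,0,0],[0.001,-0.0025,0,0,0,0,0],[0,0,0,0,0,0,0]]'|grep force:
python3 st.py
python3 - <<'E'
from rig import eyes
import cv2,numpy as np
b=eyes.capture("scene")[190:300,255:365,::-1]
cv2.imwrite("pics/p3.png",cv2.resize(b,(600,600),interpolation=cv2.INTER_CUBIC))
E
```

```text
force: [0.2, 0.1, 1.0]
grip_force: 0.2
force: [1.0, 3.0, 1.4]
grip_force: 0.1
t 5.5 tcp in carrier [-13.1  44.8 142.5] toolx,y in carrier [[-1.0, 0.001, -0.0], [0.001, 1.0, 0.001]] F(carrier) [0.1 3.2 1.4] grip -0.004 0.1
force: [1.4, 5.0, 6.7]
grip_force: 0.0
t 5.8 tcp in carrier [-14.5  40.2 143.5] toolx,y in carrier [[-1.0, 0.001, -0.003], [0.001, 1.0, 0.001]] F(carrier) [-0.2  5.2  6.7] grip 0.003 0.0
```

View pics/p3.png

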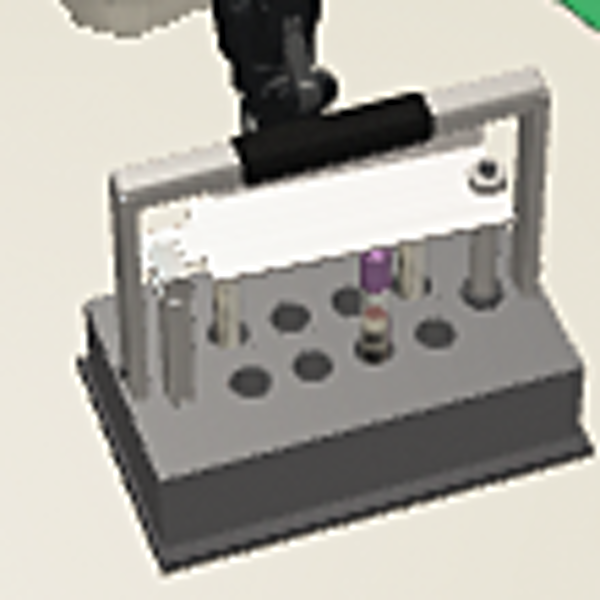

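The bar is nearly shut, but the upward force suggests the gripper's linkage is touching the handle sleeve. I'll back off, raise 7 mm and press again, then measure.

```bash

python3 -m jog '[[0,0.006,0,0,0,0,0],[0,0.004,-0.007,0,0,0,0],[0,0,0,0,0,0,0]]'|grep force:
python3 st.py
python3 -m jog '[[0,-0.004,0,0,0,0,0],[0,-0.004,0,0,0,0,0],[0,-0.002,0,0,0,0,0],[0,0,0,0,0,0,0]]'|grep force:
python3 st.py
python3 -m jog '[[0,-0.002,0,0,0,0,0],[0,-0.002,0,0,0,0,0],[0,0,0,0,0,0,0]]'|grep force:
python3 st.py
cat >q.py <<'E'
from fit import *
f=lambda u,v:((u+.5)/5.4545-.5+255,(v+.5)/5.4545-.5+190)
obs=[("scene",(-106,-68,0),0,f(165,573)),("scene",(106,-68,0),0,f(590,457)),("scene",(-106,68,4),0,f(82,363))]
p0=[529.25,18.8,-.311]
print("foot res",np.round(resid(p0+[0],obs),1))
for q in(0,.05,.1,.15):
    a=world(p0+[q],[(-115,-25,125.5),(10,-25,125.5)],1);print(q,np.round((proj("scene",a)+.5-[255,190])*5.4545-.5,0).tolist())
E
python3 q.py
```

```text
force: [-0.4, 0.2, -0.2]
grip_force: 0.0
t 6.15 tcp in carrier [-15.   50.2 150. ] toolx,y in carrier [[-1.0, 0.0, -0.001], [0.0, 1.0, -0.0]] F(carrier) [-0.4  0.  -0.2] grip -0.001 0.0
force: [0.4, 2.9, 0.9]
grip_force: 0.1
t 6.55 tcp in carrier [-15.1  39.5 149.3] toolx,y in carrier [[-1.0, 0.002, 0.0], [0.002, 1.0, 0.001]] F(carrier) [-0.5  2.9  0.9] grip -0.002 0.1
force: [1.7, 2.8, 5.9]
grip_force: 0.0
t 6.85 tcp in carrier [-14.7  36.  150.2] toolx,y in carrier [[-1.0, 0.001, -0.002], [0.001, 1.0, 0.001]] F(carrier) [0.7 3.2 5.9] grip -0.001 0.0
foot res [-0.6  0.7  0.8  0.  -1.2  0.5]
0 [[261.0, 284.0], [525.0, 216.0]]
0.05 [[254.0, 275.0], [522.0, 217.0]]
0.1 [[248.0, 267.0], [520.0, 218.0]]
0.15 [[243.0, 259.0], [518.0, 219.0]]
```

```bash

python3 - <<'E'
from rig import eyes
import cv2,numpy as np
b=eyes.capture("scene")[190:300,255:365,::-1]
cv2.imwrite("pics/p4.png",cv2.resize(b,(600,600),interpolation=cv2.INTER_CUBIC))
E
```

```text
(no output)
```

View pics/p4.png

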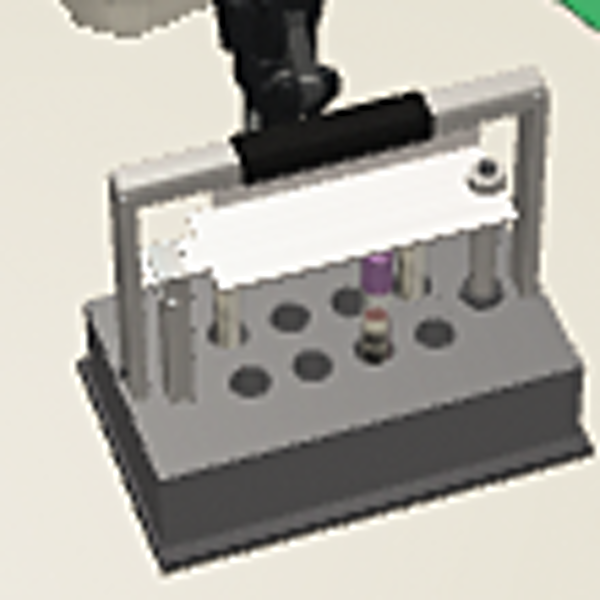

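The carrier is still in place and the bar is at about 0.03 rad. I'll press a little more to find the stop.

```bash

python3 -m jog '[[0,-0.002,0,0,0,0,0],[0,0,0,0,0,0,0]]'|grep force:
python3 st.py
python3 -m jog '[[0,-0.002,0,0,0,0,0],[0,0,0,0,0,0,0]]'|grep force:
python3 st.py
python3 - <<'E'
from rig import eyes
import cv2,numpy as np
b=eyes.capture("scene")[190:300,255:365,::-1]
a=cv2.imread("pics/p4.png")
b=cv2.resize(b,(600,600),interpolation=cv2.INTER_CUBIC)
cv2.imwrite("pics/p5.png",b)
# shift of the bar's lower-left corner region and of the foot between p4 and p5
for n,(y0,y1,x0,x1) in dict(bar=(255,300,195,300),foot=(480,590,120,260),post=(180,400,105,150)).items():
    m=cv2.matchTemplate(b,a[y0:y1,x0:x1],cv2.TM_CCOEFF_NORMED);_,s,_,l=cv2.minMaxLoc(m);print(n,l[0]-x0,l[1]-y0,round(s,3))
E
```

```text
force: [1.6, 5.8, 9.2]
grip_force: 0.1
t 7.1 tcp in carrier [-14.5  34.2 150.6] toolx,y in carrier [[-1.0, 0.001, -0.003], [0.001, 1.0, 0.001]] F(carrier) [-0.3  6.   9.2] grip -0.004 0.1
force: [2.3, 4.9, 6.5]
grip_force: 0.0
t 7.3 tcp in carrier [-14.2  32.  150.5] toolx,y in carrier [[-1.0, 0.0, -0.004], [0.0, 1.0, 0.001]] F(carrier) [0.7 5.4 6.5] grip -0.007 0.0
bar 1 4 0.965
foot 1 0 0.994
post 2 3 0.93
```

```bash

python3 -m jog '[[0,0.012,0,0,0,0,0],[0,0.012,0,0,0,0,0],[0,0,-0.03,0,0,0,0],[0,0,-0.04,0,0,0,0],[0,0,-0.03,0,0,0,0]]' >/dev/null
python3 -m jog '[[-0.014,0,0,0,0,0,0.085],[0,0,0,0,0,0,0.085]]' 
python3 st.py
python3 - <<'E'
from rig import eyes
import cv2,numpy as np
b=eyes.capture("scene")[190:300,255:365,::-1];c=eyes.capture("top")
cv2.imwrite("pics/t6.png",c[:,:,::-1])
a=cv2.imread("pics/p5.png")
b=cv2.resize(b,(600,600),interpolation=cv2.INTER_CUBIC)
cv2.imwrite("pics/p6.png",b)
for n,(y0,y1,x0,x1) in dict(bar=(255,300,195,300),foot=(480,590,120,260),post=(180,400,105,150)).items():
    m=cv2.matchTemplate(b,a[y0:y1,x0:x1],cv2.TM_CCOEFF_NORMED);_,s,_,l=cv2.minMaxLoc(m);print(n,l[0]-x0,l[1]-y0,round(s,3))
E
```

```text
time_s: 8.05
eef_pos: [545.9, 72.4, 249.2]
ee_rot: [0.0, 0.155, 0.988, -0.0]
force: [-0.4, 0.2, -0.9]
grip_width: 0.329
grip_force: 0.0
t 8.05 tcp in carrier [ -0.5  56.1 249.2] toolx,y in carrier [[-1.0, 0.001, -0.001], [0.001, 1.0, -0.0]] F(carrier) [-0.4  0.1 -0.9] grip 0.329 0.0
bar -6 -7 0.951
foot -1 0 0.993
post -5 -8 0.922
```

View pics/p6.png

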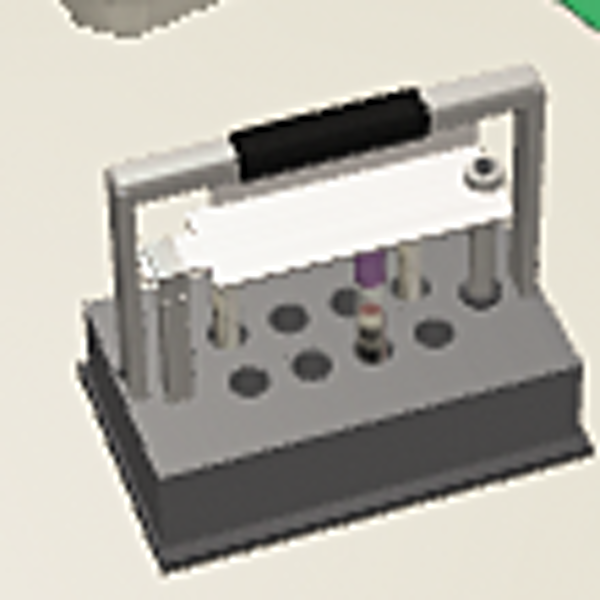

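Released, the carrier rocked back flat, and the bar looks shut with its tongue in the catch. I'll measure its angle by edge line against the handle and foot lines.

```bash
cat >m.py <<'E'
from fit import *
b=cv2.cvtColor(cv2.imread("pics/p6.png"),cv2.COLOR_BGR2GRAY).astype(float)
def edge(us,va,vb,sgn):   # strongest vertical gradient between two guide lines
    pts=[]
    for u in us:
        lo,hi=int(va(u)),int(vb(u)); g=sgn*np.gradient(cv2.GaussianBlur(b,(0,0),2)[:,u])[lo:hi]; pts.append((u,lo+g.argmax()))
    l=np.array(pts,float); k=np.polyfit(l[:,0],l[:,1],1)
    r=l[:,1]-np.polyval(k,l[:,0]); l=l[abs(r)<4]; return np.polyfit(l[:,0],l[:,1],1),len(l)
bar,n1=edge(list(range(235,345,3))+list(range(395,470,3)),lambda u:278-.23*(u-240)-14,lambda u:278-.23*(u-240)+14,-1)
foot,n2=edge(range(190,560,4),lambda u:565-.278*(u-180)-14,lambda u:565-.278*(u-180)+12,1)
print("bar",bar,n1,"at 300",np.polyval(bar,300),"foot",foot,n2,np.polyval(foot,300))
def line(p,A,B,bb):
    a=(proj("scene",world(p,[A,B],bb))+.5-[255,190])*5.4545-.5; k=(a[1,1]-a[0,1])/(a[1,0]-a[0,0]); return round(k,4),round(a[0,1]+k*(300-a[0,0]),1)
for yaw in(-.311,-.32,-.33):
  p=[529.25,18.8,yaw]; print(yaw,"foot",line(p+[0],(-106,-68,0),(106,-68,0),0),*[(q,line(p+[q],(-115,-25,125.5),(10,-25,125.5),1)) for q in(0,.05,.1)])
E
python3 m.py
```

```text
bar [-2.43134704e-01  3.39106707e+02] 62 at 300 266.166295640867 foot [-2.75987735e-01  6.19230166e+02] 93 536.4338451055872
-0.311 foot (np.float64(-0.2769), np.float64(538.6)) (0, (np.float64(-0.2577), np.float64(273.4))) (0.05, (np.float64(-0.2181), np.float64(265.4))) (0.1, (np.float64(-0.1798), np.float64(257.8)))
-0.32 foot (np.float64(-0.2692), np.float64(537.9)) (0, (np.float64(-0.2505), np.float64(273.1))) (0.05, (np.float64(-0.2112), np.float64(265.1))) (0.1, (np.float64(-0.1731), np.float64(257.5)))
-0.33 foot (np.float64(-0.2606), np.float64(537.3)) (0, (np.float64(-0.2426), np.float64(272.7))) (0.05, (np.float64(-0.2036), np.float64(264.8))) (0.1, (np.float64(-0.1657), np.float64(257.2)))
```

The bar angle measures about 0.02 rad, so it is shut. Now I grasp the handle.

```bash

python3 -m jog '[[0,-0.028,0,0,0,0,0.085],[0,-0.028,0,0,0,0,0.085],[0,0,0,0,0,0,0.085],[0,0,0.025,0,0,0,0.085],[0,0,0.025,0,0,0,0.085]]' >/dev/null
python3 -m jog '[[0,0,0.015,0,0,0,0.085],[0,0,0.012,0,0,0,0.085],[0,0,0,0,0,0,0.085]]'
python3 st.py
```

```text
time_s: 8.95
eef_pos: [527.2, 19.5, 170.7]
ee_rot: [-0.002, 0.155, 0.988, 0.0]
force: [0.8, 0.8, -0.1]
grip_width: 0.993
grip_force: 0.0
t 8.95 tcp in carrier [ -2.2   0.  170.7] toolx,y in carrier [[-1.0, 0.0, 0.003], [0.0, 1.0, -0.0]] F(carrier) [ 0.5  1.  -0.1] grip 0.993 0.0
```

```bash

python3 -m jog '[[0,0,0,0,0,0,0.04],[0,0,0,0,0,0,0.03],[0,0,0,0,0,0,0.025],[0,0,0,0,0,0,0.02],[0,0,0,0,0,0,0.01]]' 60
python3 -m jog '[[0,0,0,0,0,0,0],[0,0,0,0,0,0,0],[0,0,0,0,0,0,0],[0,0,0,0,0,0,0]]' 60
python3 st.py
python3 - <<'E'
from rig import eyes
import cv2,numpy as np
b=eyes.capture("scene")[190:300,255:365,::-1]
b=cv2.resize(b,(600,600),interpolation=cv2.INTER_CUBIC); cv2.imwrite("pics/p7.png",b); a=cv2.imread("pics/p6.png")
for n,(y0,y1,x0,x1) in dict(bar=(255,300,195,300),barR=(180,250,430,520),foot=(480,590,120,260),post=(180,400,105,150)).items():
    m=cv2.matchTemplate(b,a[y0:y1,x0:x1],cv2.TM_CCOEFF_NORMED);_,s,_,l=cv2.minMaxLoc(m);print(n,l[0]-x0,l[1]-y0,round(s,3))
E
```

```text
time_s: 9.45
eef_pos: [528.0, 18.5, 172.8]
ee_rot: [0.0, 0.155, 0.988, -0.0]
force: [-1.3, -3.0, -0.2]
grip_width: 0.192
grip_force: 58.7
time_s: 9.85
eef_pos: [528.0, 18.5, 172.7]
ee_rot: [0.0, 0.155, 0.988, -0.0]
force: [-4.0, -3.7, 5.3]
grip_width: 0.202
grip_force: 59.5
t 9.85 tcp in carrier [ -1.1  -0.7 172.7] toolx,y in carrier [[-1.0, 0.001, -0.001], [0.001, 1.0, -0.001]] F(carrier) [-2.7 -4.7  5.3] grip 0.202 59.5
bar 0 -2 0.937
barR 0 -2 0.978
foot 0 -1 0.994
post 0 -1 0.971
```

The handle is gripped and the bar hasn't moved. Now the lift, about 120 mm straight up.

```bash

python3 -m jog '[[0,0,-0.002,0,0,0,0],[0,0,-0.004,0,0,0,0],[0,0,-0.006,0,0,0,0],[0,0,-0.008,0,0,0,0],[0,0,-0.01,0,0,0,0]]' 60|grep force
python3 -m jog '[[0,0,-0.01,0,0,0,0],[0,0,-0.01,0,0,0,0],[0,0,-0.01,0,0,0,0],[0,0,-0.01,0,0,0,0],[0,0,-0.01,0,0,0,0]]' 60|grep force
python3 -m jog '[[0,0,-0.01,0,0,0,0],[0,0,-0.01,0,0,0,0],[0,0,-0.008,0,0,0,0],[0,0,-0.006,0,0,0,0],[0,0,-0.004,0,0,0,0]]' 60|grep force
python3 -m jog '[[0,0,-0.002,0,0,0,0],[0,0,0,0,0,0,0],[0,0,0,0,0,0,0],[0,0,0,0,0,0,0],[0,0,0,0,0,0,0]]' 60
python3 -m jog '[[0,0,0,0,0,0,0],[0,0,0,0,0,0,0],[0,0,0,0,0,0,0],[0,0,0,0,0,0,0],[0,0,0,0,0,0,0]]' 60
python3 st.py
python3 - <<'E'
from rig import eyes
import cv2,numpy as np
a=eyes.capture("scene")[110:310,240:440,::-1]
cv2.imwrite("pics/p8.png",cv2.resize(a,(600,600),interpolation=cv2.INTER_CUBIC))
E
```

```text
force: [-0.2, -0.3, -7.4]
grip_force: 58.7
force: [-0.8, -0.3, -7.2]
grip_force: 58.7
force: [0.3, -0.1, -7.2]
grip_force: 58.7
time_s: 11.9
eef_pos: [528.0, 18.9, 292.1]
ee_rot: [-0.0, 0.155, 0.988, 0.0]
force: [-0.3, 0.5, -7.2]
grip_width: 0.194
grip_force: 58.8
time_s: 12.4
eef_pos: [528.0, 18.9, 292.2]
ee_rot: [-0.0, 0.155, 0.988, 0.0]
force: [0.2, 0.2, -7.6]
grip_width: 0.198
grip_force: 58.8
t 12.4 tcp in carrier [ -1.2  -0.3 292.2] toolx,y in carrier [[-1.0, 0.001, 0.0], [0.001, 1.0, -0.0]] F(carrier) [ 0.1  0.3 -7.6] grip 0.198 58.8
```

View pics/p8.png

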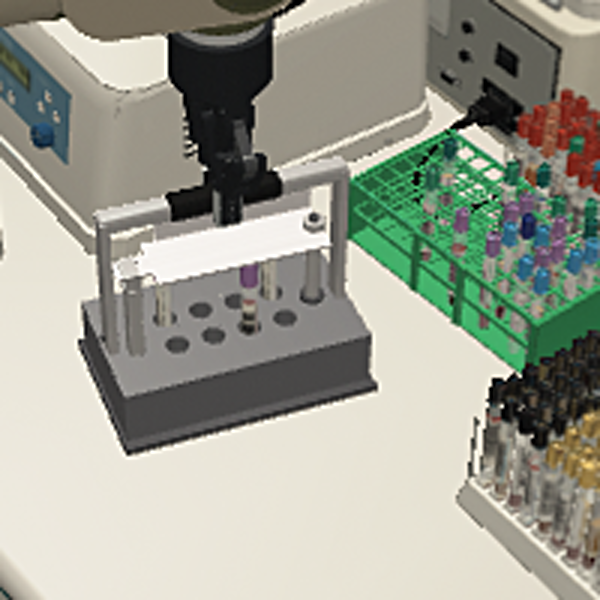

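The carrier hangs level about 119 mm up. The bar is shut, the tubes are in their wells, and the wrist carries its full 7.5 N weight.

```bash
python3 -c "
from rig import finish_job
print(finish_job())"
```

```text
the job is handed in; nothing more can be done
None
```

The retaining bar is shut (about 0.02 rad by camera), and I handed the job in with the carrier gripped by its handle at 59 N, level and still about 12 cm above where it stood, tubes in their wells; pressing the bar home rocked the carrier very slightly, and no verdict was returned.

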